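Load the palette turntable and index it to the brush rest

TASK

Take the loose palette stone out of the wooden drying trough (there it can be held only by its ends) and set it down flat in the turntable's empty stall, where it can be held only by its long sides, so put it down and change grip on the way. Then turn the turntable by its post a quarter turn, two clicks, until it rests in the click stop where the loaded stall stands squarely beside the brush rest, and let go. Keep the stone level and do not shift or tip the loose pots, jar, bowl and pebble around.

Things in the scene. Friction and masses are not known exactly. Their poses are not given: they have to be found in the camera images.
- stone: The loose grey palette stone: a block 64 mm long (its x) by 40 wide (its y) by 34 high, about 0.2 kg, with a patch of dried pigment on top. Starts lying in the wooden trough, its length along the trough. Origin at the centre of its underside.
- trough: Fixed wooden drying trough, 150 long (its x) by 66 wide by 46 high, open at both ends. Floor 6 mm thick; side walls 10 thick, 46 apart inside, 6 higher than the stone's top: in here the stone can be taken only by its ends, fingers inside the trough. Origin at the centre of its underside.
- mat: Fixed cork mat, 120 (its x) by 110 by 4 mm, kept clear: a place to put the stone down. Origin at the centre of its underside; top 4 mm above it.
- wheel_base: Fixed round foot of the turntable. Origin on the table, on the turntable's axis. Its x axis is the direction from the axis to the handle when joint wheel reads 0.
- wheel (a joint): Turn of the turntable, rad, counter-clockwise from above positive, range -2.3 to 2.3; click stops every 45 degrees (0, +-0.785, +-1.571); starts at or near stop 0. An aluminium disc, 250 mm across, top face 50 mm above the table, with three wooden stalls (two hold stones fixed there, one is empty) and a handle.
- stall (a point): Centre of the empty stall's floor, 80 mm from the axis, across from the handle, 50 mm above the table; x radial, y tangential. Wooden cheeks 40 high (6 above the stone's top), 44 wide, 6 thick close its tangential ends, 74 apart inside; lips only 4 high, 4 thick along its inner and outer sides, 48 apart inside. The stone goes in with its length tangential, held by its long sides.
- handle (a point): Top centre of the turntable's handle: an upright dark wooden post, 18 mm thick, rising 52 mm from the disc, 90 mm from the axis.
- brush_rest: Fixed notched wooden block, 48 mm (its x) by 30 by 31 high, with two brushes lying in it along its y (they reach 65 mm either side), standing 175 mm from the turntable's axis, a quarter turn round from the start position of the stall. Its x axis lies along the line through the turntable's axis. Origin at the centre of its underside.
- rinse_jar: Fixed empty dark jar, 60 mm across, 55 high, on the other side of the turntable, 175 mm from its axis. Origin at the centre of its underside.
- pot_small: Bystander, loose: small clay pot, 44 mm across, 50 high. Origin at the centre of its underside.
- pot_tall: Bystander, loose: clay pot, 68 mm across, 95 high. Origin at the centre of its underside.
- pot_round: Bystander, loose: round dark clay pot, 80 mm across, 75 high. Origin at the centre of its underside.
- dark_jar: Bystander, loose: dark lidded jar, 66 mm across, 100 high. Origin at the centre of its underside.
- bowl: Bystander, loose: dark open bowl, 100 mm across, 45 high. Origin at the centre of its underside.
- pebble: Bystander, loose: grey round pebble-like stone disc, 32 mm across, 22 high. Origin at the centre of its underside.
Things that resemble listed ones, but are neither listed nor needed, are in the scene too. Leave any orange or red look-alike of the stone alone.

How it is judged:
By the outcome, as a careful person would: the job done as asked, in the order asked, and still so for the second after the job is handed in, with the robot touching nothing.
It also fails if it takes over 72 s, if anything falls off the work surface, if the arm or the gripper's body presses on something with over 40 N, if the wrist force passes 120 N, or if a joint passes its speed limit or range.

ROBOT

A 7-joint arm with a two-finger parallel gripper is mounted at the origin on the work surface. World frame = base frame: x ahead of the robot, y to its left, z up, the work surface at z = 0. Lengths are in m, angles in rad, forces in N, time in s.
With the tool pointing down it reaches from about 0.425 to 0.825 m from the base axis. Payload 3.6 kg.
Tool frame: the origin (TCP) lies on the centre line of the jaws, within the pads' length; the fingertips stand 22 mm ahead of it and the grasp point (between the pads) lies 3 mm ahead of it; z points along the fingers, y is the line along which they close (so a half turn about z gives the same grasp; the last joint's range is limited). The gripper opens to 85 mm and grips with 20 to 120 N. Pads are 22 mm wide; open, the fingers measure 114 mm over their backs; the gripper's body (76 mm by 85 mm) begins 54 mm behind the grasp point. The pads swing forward as they close: fully open they stand 13 mm farther back than shut.
Start: joints at [-1.21, 0.615, -0.013, 1.423, 0.008, 1.103, -0.04], TCP at [0.246, 0.602, 0.253] pointing down, gripper open.
Joint ranges: [-3.12, 3.12], [-0.3, 2.06], [-1.34, 1.32], [0.26, 2.42], [-1.36, 4.5], [0.01, 1.98], [-2.84, 2.84]. Speed limits (rad/s): [2.79, 2.79, 3.14, 3.14, 3.14, 3.14, 3.14].

INTERFACE

Orientations are given as a unit quaternion [x, y, z, w].
In Python, from workcell import env gives the robot as it stands.
- The arm moves only by the shell command python3 -m inch 'ROWS'. ROWS is JSON, one flat list of numbers, 7 for each row, row after row: the turn, a rotation vector about the tool's x, y, z as a fraction of full scale, then the shift along the tool's x, y, z as a fraction of full scale, then the closure, from -1 (fully open) to 1 (shut). In form: [ax, ay, az, tx, ty, tz, hand, ax, ay, az, tx, ty, tz, hand, ...]. A call has 1 to 12 rows; each row shifts and turns the commanded pose from where the row before left it, along the tool's axes as they then stand; what a row does not reach is not made up. Full scale, the value 1, is 0.03 m for a shift and 0.15 rad for a turn. A row lasts 1/8 s, in which the tool goes at most 62.5 mm and 10.7 degrees, less where a joint would pass 70% of its speed; a pose out of reach is approached as far as the arm can. A call with a number of a shift or a turn outside -1 to 1 is refused whole. A call with a gripper value outside its range is refused whole. The fingers move at their own pace and stop on an object; the grip force is fixed at half the most. Time passes only in rows, so rows that do not move let the fingers close. It gives the time, the measured TCP pose, the force, the opening and the grip force at its end, in the units of the state.
- env.get_state(): the state, without advancing time (a new reading comes with each control period).
- env.read_camera(name): name is "side" or "top"; returns a dict with "pixels" (420x560x3 uint8, red, green, blue), "fx", "fy", "cx", "cy" (pixels), "extrinsics" (4x4, takes a point from camera to world coordinates). Camera axes: x right, y up, looking along -z (the intrinsics and any distortion apply to the point x, -y, -z); pixel columns grow to the right and rows downward; lengths in m; the calibration is good to about 2 mm. A picture is of the moment at which its call begins. There is no depth.
- env.close_job(): hands the job in; it is judged then, once.
The state is a dict: "clock": time; "joints": joint angles; "joint_vel": joint speeds; "effort": joint torques, N m; "position": TCP position; "orientation": TCP orientation; "wrist_force": force on the tool from outside, world axes, zero at the start; "torque": the same for the moment, N m; "grip_width": opening from 0.0 (shut) to 1.0 (fully open); "grasp_force": force on a finger pad.
Only numpy, scipy, OpenCV 4.12 (cv2) and the standard library are available. Lean on these libraries where they do the work, as an engineer would, in place of code of your own. Each camera call takes 0.05 s, during which the arm holds its last target. There are 200 camera calls.

## Working session

There is one attempt and no reset: what is moved stays moved. The work goes in short steps, Python scripts to look and compute and a shell command to move; the robot and the scene stay as the last step left them, time stands still between calls to the robot, and variables do not carry over. Pictures are saved under pics/ and viewed, at most 13 in all, crops included, and the job is handed in when it is done.

```bash
mkdir -p pics; ls; python3 - <<'E'
from workcell import env
import cv2,numpy as np
s=env.get_state();print({k:np.round(v,3).tolist() for k,v in s.items()})
for n in("top","side"):
    c=env.read_camera(n);print(n,c["fx"],c["fy"],c["cx"],c["cy"],[k for k in c]);print(np.round(c["extrinsics"],4).tolist())
    cv2.imwrite(f"pics/{n}0.png",c["pixels"][...,::-1])
E
```

```text
pics
{'clock': 0.0, 'joints': [-1.209, 0.616, -0.013, 1.425, 0.008, 1.103, -0.04], 'joint_vel': [0.0, -0.001, -0.0, 0.0, 0.0, 0.001, 0.001], 'effort': [-0.0, -46.922, 0.259, -17.103, 0.01, 0.01, 0.0], 'position': [0.246, 0.601, 0.252], 'orientation': [0.193, 0.981, -0.001, -0.0], 'wrist_force': [-0.004, 0.302, -0.55], 'torque': [-0.027, 0.025, -0.013], 'grasp_force': 0.0, 'grip_width': 1.001}
top 437.5985017225647 437.5985017225647 279.36070198316946 207.9325309826258 ['pixels', 'fx', 'fy', 'cx', 'cy', 'extrinsics']
[[-0.0021, 0.9983, -0.0575, 0.4522], [-1.0, -0.0023, -0.0019, 0.0141], [-0.002, 0.0575, 0.9983, 1.4097], [0.0, 0.0, 0.0, 1.0]]
side 529.1388418675273 529.1388418675273 282.8933215268615 217.20502644496523 ['pixels', 'fx', 'fy', 'cx', 'cy', 'extrinsics']
[[0.9969, 0.0384, -0.0681, 0.4467], [-0.0781, 0.5066, -0.8587, -1.1353], [0.0015, 0.8613, 0.508, 0.7821], [0.0, 0.0, 0.0, 1.0]]
```

View pics/top0.png

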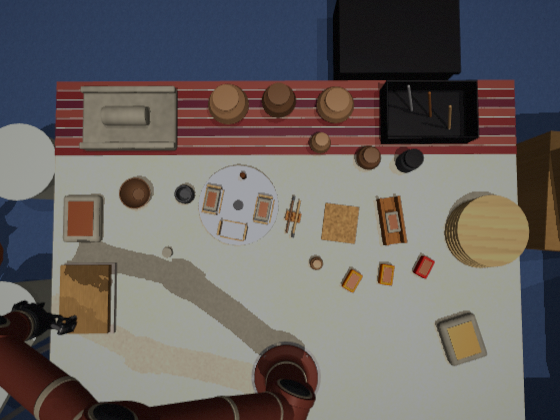

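View pics/side0.png

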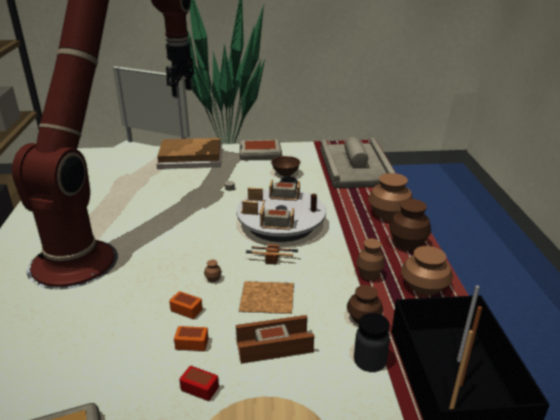

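The stone candidates in the top view are:
- Grey block in the trough, (393,222).
- Orange blocks, (352,280) and (386,272).
- Red block, (425,266).
- Fixed stones in the stalls, (213,199) and (263,208).
- Framed red slab, (82,218).

I choose (393,222), the grey block lying in the trough. In the top view:
- The empty stall is at (233,229).
- The post is at (243,175).
- The brush rest is at (292,215).
- The mat is at (340,223).

Next is one close crop to check this.

```bash
cat > h.py <<'E'
import cv2,numpy as np
from workcell import env
def ray(c,u,v):
    E=np.array(c["extrinsics"]);d=E[:3,:3]@np.array([(u-c["cx"])/c["fx"],-(v-c["cy"])/c["fy"],-1.]);return E[:3,3],d
def plane(c,u,v,z):
    o,d=ray(c,u,v);return (o+d*(z-o[2])/d[2])
def two(c1,p1,c2,p2):
    o1,d1=ray(c1,*p1);o2,d2=ray(c2,*p2)
    t=np.linalg.lstsq(np.c_[d1,-d2],o2-o1,rcond=None)[0];a=o1+d1*t[0];b=o2+d2*t[1];return (a+b)/2,np.linalg.norm(a-b)
def proj(c,P):
    E=np.array(c["extrinsics"]);q=E[:3,:3].T@(np.array(P)-E[:3,3]);return c["cx"]+c["fx"]*q[0]/-q[2],c["cy"]-c["fy"]*q[1]/-q[2]
E
python3 - <<'E'
from h import *
t=cv2.imread("pics/top0.png");s=cv2.imread("pics/side0.png")
up=lambda im,x0,x1,y0,y1,f:cv2.resize(im[y0:y1,x0:x1],None,fx=f,fy=f,interpolation=cv2.INTER_CUBIC)
a=up(t,195,305,155,250,4);b=up(t,365,415,185,255,4);d=up(s,220,330,310,365,3);e=up(s,225,335,165,240,3)
W=np.zeros((600,800,3),np.uint8)
W[:a.shape[0],:a.shape[1]]=a;W[:b.shape[0],450:450+b.shape[1]]=b;W[385:385+e.shape[0]][:215,:e.shape[1]]=e[:215];W[385:385+d.shape[0],400:400+d.shape[1]]=d
cv2.imwrite("pics/crop1.png",W)
E
```

```text
(no output)
```

View pics/crop1.png

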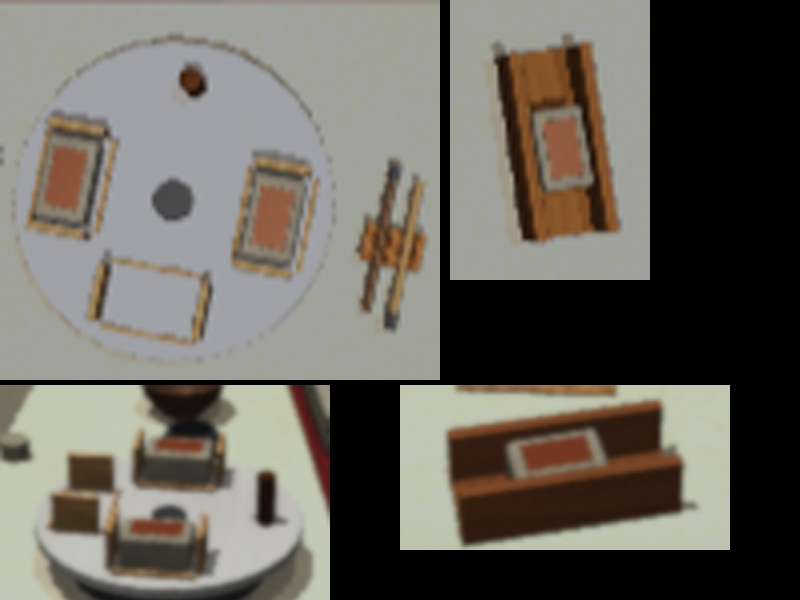

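The crop confirms the choice. The grey-rimmed block with the dull red pigment lies in the trough at about (393,222), and the stall at (233,229) is empty. The post is at (243,175) and the hub at (238,205).

```bash
cat >> h.py <<'E'
def blob(im,roi,f,pick=None):
    x0,x1,y0,y1=roi;a=im[y0:y1,x0:x1].astype(int);hsv=cv2.cvtColor(im,cv2.COLOR_RGB2HSV)[y0:y1,x0:x1].astype(int)
    m=f(a[...,0],a[...,1],a[...,2],hsv[...,0],hsv[...,1],hsv[...,2]).astype(np.uint8)
    n,l,st,ce=cv2.connectedComponentsWithStats(m);k=1+np.argmax(st[1:,4])
    pts=np.argwhere(l==k)[:,::-1]+[x0,y0]
    return ce[k]+[x0,y0],st[k,4],pts
pig=lambda R,G,B,H,S,V:((H<11)|(H>174))&(S>70)&(S<190)&(R>110)
wood=lambda R,G,B,H,S,V:(H<20)&(S>90)&(V>40)
E
python3 - <<'E'
from h import *
T=env.read_camera("top");S=env.read_camera("side");t=T["pixels"];s=S["pixels"]
for (u,v) in((393,222),(405,222),(213,199),(243,175),(396,200)):print(u,v,t[v,u],cv2.cvtColor(t[v:v+1,u:u+1],cv2.COLOR_RGB2HSV)[0,0])
for (u,v) in((272,335),(271,348),(278,214),(285,187),(313,203)):print(u,v,s[v,u],cv2.cvtColor(s[v:v+1,u:u+1],cv2.COLOR_RGB2HSV)[0,0])
st,a,_=blob(t,(383,403,208,236),pig);sd,b,_=blob(s,(252,295,325,345),pig)
print("stone",st,a,sd,b,plane(T,*st,.04),plane(S,*sd,.04),two(T,st,S,sd))
L,a,_=blob(t,(200,225,185,215),pig);R,b,_=blob(t,(252,275,192,225),pig)
PL,PR=plane(T,*L,.084),plane(T,*R,.084);ax=(PL+PR)/2
print("fixed",a,b,PL,PR,np.linalg.norm(PL-PR),"axis",ax)
print("hub",plane(T,*blob(t,(228,248,195,215),lambda R,G,B,H,S,V:V<130)[0],.052))
d=blob(t,(236,250,168,182),lambda R,G,B,H,S,V:(V<110)&(S>60));print("post",d[0],d[1],plane(T,*d[0],.102))
w=blob(t,(218,250,217,243),wood);r=cv2.minAreaRect(w[2].astype(np.float32));print("stall",r,plane(T,*r[0],.054),plane(T,*r[0],.07))
w=blob(t,(372,412,190,250),wood);r=cv2.minAreaRect(w[2].astype(np.float32));c=plane(T,*r[0],.046);print("trough",r,c)
q=np.array([plane(T,*p,.046)[:2] for p in cv2.boxPoints(r)]);print(q,[np.linalg.norm(q[i]-q[i-1]) for i in range(4)],[np.degrees(np.arctan2(*(q[i]-q[i-1])[::-1])) for i in range(4)])
w=blob(t,(322,360,203,243),wood);r=cv2.minAreaRect(w[2].astype(np.float32));print("mat",r,plane(T,*r[0],.004))
w=blob(t,(283,302,205,225),wood);print("rest",w[0],plane(T,*w[0],.03))
for z in(.04,):print(s.shape)
np.save("/tmp/pic.npy",0)
E
```

```text
393 222 [146  93  65] [ 10 141 146]
405 222 [159 161 155] [ 40  10 161]
213 199 [140  85  58] [ 10 149 140]
243 175 [86 47 26] [ 11 178  86]
396 200 [40 25 10] [ 15 191  40]
272 335 [116  59  37] [  8 174 116]
271 348 [48 28 15] [ 12 175  48]
278 214 [126  77  57] [  9 140 126]
285 187 [131 104  84] [ 13  91 131]
313 203 [25 12  5] [ 11 204  25]
stone [392.94736842 221.56842105] 95 [271.78688525 332.23497268] 183 [ 0.48760324 -0.33849889  0.04      ] [ 0.4880719  -0.33459271  0.04      ] (array([ 0.4877181 , -0.33775152,  0.0429257 ]), np.float64(0.0003807637961228104))
fixed 101 100 [0.55685972 0.22430072 0.084     ] [0.52385548 0.06764633 0.084     ] 0.16009333891738445 axis [0.5403576  0.14597353 0.084     ]
hub [0.54097727 0.14591956 0.052     ]
post [243.13793103 175.03448276] 29 [0.62688926 0.12530115 0.102     ]
stall ((219.0, 227.0), (12.0, 2.0), 90.0) [0.47160811 0.20371003 0.054     ] [0.47137952 0.20147249 0.07      ]
trough ((391.2885437011719, 220.25672912597656), (47.37004852294922, 24.130046844482422), 81.46923065185547) [ 0.49154474 -0.33185961  0.046     ]
[[ 0.55923302 -0.2847726 ]
 [ 0.57027971 -0.35948053]
 [ 0.42424953 -0.37867322]
 [ 0.41332335 -0.30441892]] [np.float64(0.14722639062793366), np.float64(0.07552021550249538), np.float64(0.1472860215584307), np.float64(0.07505386692335879)] [np.float64(7.668589144547207), np.float64(-81.58890172798424), np.float64(-172.5125511116253), np.float64(98.37074845763632)]
mat ((339.5780334472656, 222.9014892578125), (33.973087310791016, 36.4736442565918), 7.4314093589782715) [ 0.4846295  -0.17644225  0.004     ]
rest [292.84491979 215.57754011] [ 0.507451  -0.0257567  0.03     ]
(420, 560, 3)
```

```bash
cat > go.py <<'E'
import sys
from h import *
from scipy.spatial.transform import Rotation as Ro
# usage: go.py x y z yawdeg_of_tool_y -> shift in the present tool axes (units of full scale), turn about z
x,y,z,a=map(float,sys.argv[1:5]);s=env.get_state();R=Ro.from_quat(s["orientation"]).as_matrix()
cur=np.degrees(np.arctan2(R[1,1],R[0,1]));da=(cur-a+90)%180-90
print("t",round(float(s["clock"]),2),"pos",np.round(s["position"],4),"yaw",round(cur,2),"tilt",np.round(R[:,2],4),"F",np.round(s["wrist_force"],1),"w",np.round(s["grip_width"],3),np.round(s["grasp_force"],1),"j7",np.round(s["joints"][6],2))
print("turn",np.round(np.radians(da)/.15,3),"shift now",np.round(R.T@(np.array([x,y,z])-s["position"])/.03,3))
Rn=R@Ro.from_rotvec([0,0,np.radians(da)]).as_matrix();print("shift after turn",np.round(Rn.T@(np.array([x,y,z])-s["position"])/.03,3))
E
python3 -m inch '[0,0,1,0,0,0,-1, 0,0,1,0,0,0,-1, 0,0,1,0,0,0,-1, 0,0,1,0,0,0,-1, 0,0,1,0,0,0,-1, 0,0,1,0,0,0,-1, 0,0,0.95,0,0,0,-1, 0,0,0,0,1,0,-1, 0,0,0,0,1,0,-1, 0,0,0,0,1,0,-1, 0,0,0,0,1,0,-1, 0,0,0,0,1,0,-1]'; python3 go.py .4876 -.338 .15 8
python3 - <<'E'
from h import *
T=env.read_camera("top");t=T["pixels"]
_,n,p=blob(t,(383,403,208,236),pig);r=cv2.minAreaRect(p.astype(np.float32));q=np.array([plane(T,*x,.04)[:2] for x in cv2.boxPoints(r)]);print(r,[np.round((np.linalg.norm(q[i]-q[i-1]),np.degrees(np.arctan2(*(q[i]-q[i-1])[::-1]))),3) for i in range(4)])
E
```

```text
clock: 1.7
position: [0.3949, 0.6228, 0.2528]
orientation: [0.656, 0.755, -0.0, -0.0]
wrist_force: [-0.3, 0.2, -0.0]
grip_width: 1.001
grasp_force: 0.0
t 1.7 pos [0.3949 0.6228 0.2528] yaw 8.07 tilt [-7.e-04 -6.e-04 -1.e+00] F [-0.3  0.2 -0. ] w 1.001 0.0 j7 -0.77
turn 0.008 shift now [-32.141  -1.435   3.444]
shift after turn [-32.143  -1.396   3.444]
((392.9176330566406, 221.62942504882812), (14.20894718170166, 6.941775321960449), 77.47119140625) [array([ 0.044, 11.61 ]), array([ 2.2000e-02, -7.7623e+01]), array([ 4.40000e-02, -1.68441e+02]), array([2.20000e-02, 1.02358e+02])]
```

```bash
python3 -m inch '[0,0,0,-1,0,0,-1,0,0,0,-1,0,0,-1,0,0,0,-1,0,0,-1,0,0,0,-1,0,0,-1,0,0,0,-1,0,0,-1,0,0,0,-1,0,0,-1,0,0,0,-1,0,0,-1,0,0,0,-1,0,0,-1,0,0,0,-1,0,0,-1,0,0,0,-1,0,0,-1,0,0,0,-1,0,0,-1,0,0,0,-1,0,0,-1]' >/dev/null; python3 -m inch '[0,0,0,-1,0,0,-1,0,0,0,-1,0,0,-1,0,0,0,-1,0,0,-1,0,0,0,-1,0,0,-1,0,0,0,-1,0,0,-1,0,0,0,-1,0,0,-1,0,0,0,-1,0,0,-1,0,0,0,-1,0,0,-1,0,0,0,-1,0,0,-1,0,0,0,-1,0,0,-1,0,0,0,-1,0,0,-1,0,0,0,-1,0,0,-1]'>/dev/null;  python3 -m inch '[0,0,0,-1,0,0,-1,0,0,0,-1,0,0,-1,0,0,0,-1,0,0,-1,0,0,0,-1,0,0,-1,0,0,0,-1,0,0,-1,0,0,0,-1,0,0,-1,0,0,0,-1,-0.7,0,-1,0,0,0,-1,-0.7,0,-1,0,0,0,0,0,0,-1]'>/dev/null;python3 go.py .4876 -.338 .10 9
```

```text
t 5.88 pos [ 0.4844 -0.3374  0.2534] yaw 7.64 tilt [-0.0016 -0.0024 -1.    ] F [-0.3  0.1 -0.1] w 0.994 0.0 j7 0.9
turn -0.158 shift now [-0.022  0.114  5.114]
shift after turn [-0.025  0.113  5.114]
```

```bash
python3 -m inch '[0,0,-0.15,0,0.11,1,-1,0,0,0,0,0,1,-1,0,0,0,0,0,1,-1,0,0,0,0,0,1,-1,0,0,0,0,0,1,-1,0,0,0,0,0,0.7,-1,0,0,0,0,0,0,-1]'>/dev/null;python3 go.py .4876 -.338 .033 9
python3 - <<'E'
from h import *
t=env.read_camera("top")["pixels"][185:260,350:435,::-1];s=env.read_camera("side")["pixels"][260:370,210:340,::-1]
f=lambda i,k:cv2.resize(i,None,fx=k,fy=k,interpolation=cv2.INTER_CUBIC)
a=f(t,4);b=f(s,3.4);W=np.zeros((400,800,3),np.uint8);W[:a.shape[0],:a.shape[1]]=a;W[:b.shape[0],345:345+b.shape[1]]=b;cv2.imwrite("pics/c2.png",W)
E
```

```text
t 6.75 pos [ 0.4902 -0.331   0.0806] yaw 9.44 tilt [-0.003   0.0034 -1.    ] F [ 0.1 -1.2  0.3] w 1.0 0.0 j7 1.0
turn 0.051 shift now [-0.222 -0.121  1.586]
shift after turn [-0.223 -0.119  1.586]
```

View pics/c2.png

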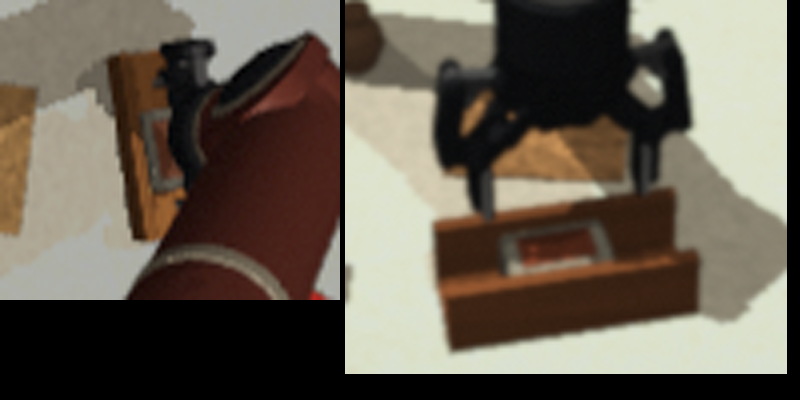

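The side crop shows the open fingers above the trough, straddling the stone's ends. I'll trim the pose and settle before going in.

```bash
python3 -m inch '[0,0,0,-0.15,-0.1,0,-1,0,0,0,0,0,0,-1,0,0,0,0,0,0,-1]'>/dev/null;python3 go.py .4876 -.338 .033 9
```

```text
t 7.22 pos [ 0.4884 -0.3384  0.0829] yaw 9.32 tilt [ 8.e-04 -5.e-04 -1.e+00] F [ 0.1  0.2 -0.5] w 1.002 0.0 j7 1.01
turn 0.038 shift now [ 0.02  -0.024  1.663]
shift after turn [ 0.019 -0.024  1.663]
```

```bash
python3 -m inch '[0,0,0,0,0,0.5,-1,0,0,0,0,0,0.5,-1,0,0,0,0,0,0.5,-1,0,0,0,0,0,0.15,-1,0,0,0,0,0,0,-1,0,0,0,0,0,0,1,0,0,0,0,0,0,1,0,0,0,0,0,0,1,0,0,0,0,0,0,1,0,0,0,0,0,0,1,0,0,0,0,0,0,1]';python3 go.py .4876 -.338 .033 9
```

```text
clock: 8.6
position: [0.4887, -0.3387, 0.0337]
orientation: [0.647, 0.762, -0.0, 0.001]
wrist_force: [1.1, 0.0, 5.3]
grip_width: 0.739
grasp_force: 68.2
t 8.6 pos [ 0.4887 -0.3387  0.0337] yaw 9.34 tilt [ 0.0013 -0.0011 -1.    ] F [1.1 0.  5.3] w 0.739 68.2 j7 1.03
turn 0.039 shift now [ 0.029 -0.031  0.023]
shift after turn [ 0.028 -0.031  0.023]
```

```bash
python3 -m inch '[0,0,0,0,0,-0.3,1,0,0,0,0,0,-0.7,1,0,0,0,0,0,-1,1,0,0,0,0,0,-1,1,0,0,0,0.5,0.1,-0.5,1,0,0,0,1,0.1,0,1,0,0,0,1,0.1,0,1,0,0,0,1,0.1,0,1,0,0,0,1,0.15,0,1,0,0,0,0.6,0.1,0,1,0,0,0,0.26,0.1,0,1,0,0,0,0,0,0,1]';python3 -m inch '[0,0,0,0,0,0,1,0,0,0,0,0,0,1]'>/dev/null;python3 go.py .4846 -.1764 .0325 9.3
python3 - <<'E'
from h import *
s=env.read_camera("side")["pixels"][150:380,180:380,::-1]
cv2.imwrite("pics/c3.png",cv2.resize(s,None,fx=2.5,fy=2.5,interpolation=cv2.INTER_CUBIC))
E
```

```text
clock: 10.1
position: [0.4846, -0.1758, 0.1378]
orientation: [0.647, 0.763, -0.0, 0.0]
wrist_force: [0.0, -0.6, -1.9]
grip_width: 0.74
grasp_force: 67.4
t 10.35 pos [ 0.4841 -0.1771  0.1378] yaw 9.23 tilt [ 0.e+00 -8.e-04 -1.e+00] F [ 0.2 -0.9 -1.9] w 0.735 67.4 j7 0.76
turn -0.008 shift now [0.022 0.019 3.511]
shift after turn [0.022 0.019 3.511]
```

View pics/c3.png

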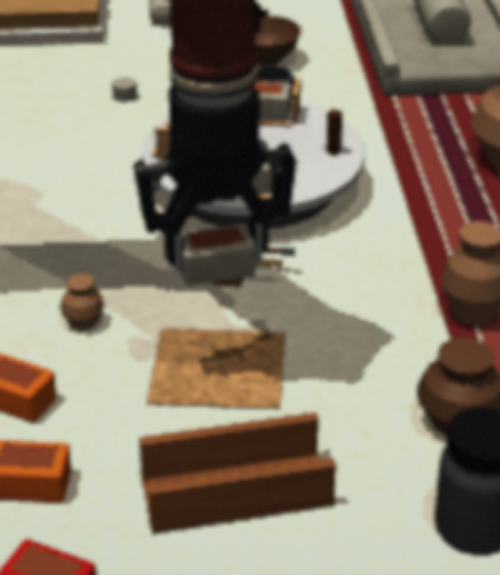

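The stone hangs level between the fingers (crop (215,250)), above the mat, and the trough is empty. Next I lower it, release and lift.

```bash
python3 -m inch '[0,0,0,0,0,1,1,0,0,0,0,0,1,1,0,0,0,0,0,0.8,1,0,0,0,0,0,0.4,1,0,0,0,0,0,0.2,1,0,0,0,0,0,0.12,1,0,0,0,0,0,0,1,0,0,0,0,0,0,1,0,0,0,0,0,0,-1,0,0,0,0,0,0,-1,0,0,0,0,0,0,-1,0,0,0,0,0,0,-1]';python3 go.py .4846 -.1764 .0317 9.3
```

```text
clock: 11.9
position: [0.4843, -0.1758, 0.0323]
orientation: [0.647, 0.762, -0.0, 0.0]
wrist_force: [-0.8, -0.5, 0.2]
grip_width: 0.998
grasp_force: 0.0
t 11.9 pos [ 0.4843 -0.1758  0.0323] yaw 9.34 tilt [ 1.e-04 -1.e-04 -1.e+00] F [-0.8 -0.5  0.2] w 0.998 0.0 j7 0.83
turn 0.005 shift now [-0.02   0.005  0.019]
shift after turn [-0.02   0.005  0.019]
```

```bash
python3 -m inch '[0,0,0,0,0,-0.5,-1,0,0,0,0,0,-1,-1,0,0,0,0,0,-1,-1,0,0,0.5,0,0,-0.5,-1,0,0,1,0,0,0,-1,0,0,1,0,0,0,-1,0,0,1,0,0,0,-1,0,0,1,0,0,0,-1,0,0,1,0,0,0,-1,0,0,1,0,0,0,-1,0,0,1,0,0,0,-1,0,0,1,0,0,0,-1]'>/dev/null;python3 -m inch '[0,0,1,0,0,0,-1,0,0,1,0,0,0,-1,0,0,0.97,0,0,0,-1,0,0,0,0,0,0,-1,0,0,0,0,0,0,-1]'>/dev/null;python3 go.py .4843 -.1760 .037 -80.7
python3 - <<'E'
from h import *
s=env.read_camera("side")["pixels"][180:330,200:340,::-1];t=env.read_camera("top")["pixels"][180:265,290:400,::-1]
a=cv2.resize(s,None,fx=2.8,fy=2.8,interpolation=cv2.INTER_CUBIC);b=cv2.resize(t,None,fx=3.5,fy=3.5,interpolation=cv2.INTER_CUBIC)
W=np.zeros((430,800,3),np.uint8);W[:a.shape[0],:a.shape[1]]=a;W[:b.shape[0],400:400+b.shape[1]]=b;cv2.imwrite("pics/c4.png",W)
E
```

```text
t 14.03 pos [ 0.4845 -0.1757  0.1227] yaw -89.11 tilt [ 7.e-04  3.e-04 -1.e+00] F [ 0.4 -0.3  0.5] w 1.001 0.0 j7 -0.5
turn -0.978 shift now [-0.008  0.011  2.856]
shift after turn [-0.009  0.009  2.856]
```

View pics/c4.png

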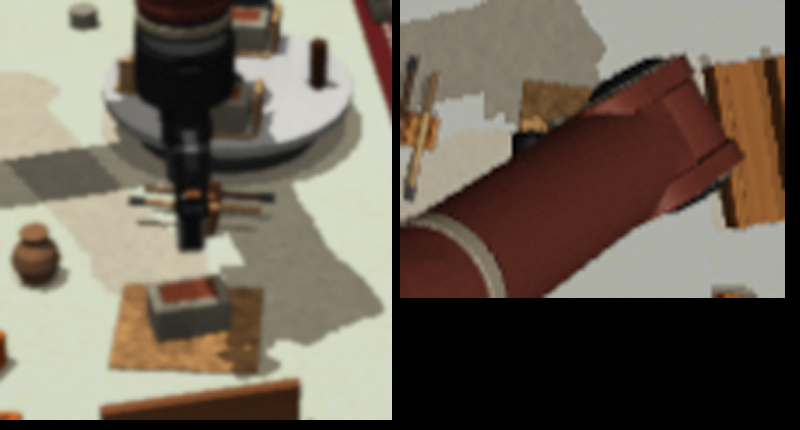

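The stone lies flat on the mat at crop (190,305), and the fingers are above it. I turned one row too far (-89°), so I'll turn back by 0.98, then descend and grip the long sides.

```bash
python3 -m inch '[0,0,-0.98,0,0,0.5,-1,0,0,0,0,0,1,-1,0,0,0,0,0,0.6,-1,0,0,0,0,0,0.5,-1,0,0,0,0,0,0.26,-1,0,0,0,0,0,0,-1,0,0,0,0,0,0,0.2,0,0,0,0,0,0,1,0,0,0,0,0,0,1,0,0,0,0,0,0,1,0,0,0,0,0,0,1,0,0,0,0,0,0,1]';python3 go.py .4843 -.1760 .037 -80.7
```

```text
clock: 15.62
position: [0.4847, -0.176, 0.0371]
orientation: [0.997, 0.08, 0.001, 0.0]
wrist_force: [-0.4, 1.2, 5.4]
grip_width: 0.452
grasp_force: 62.4
t 15.62 pos [ 0.4847 -0.176   0.0371] yaw -80.81 tilt [ 1.2e-03 -1.0e-04 -1.0e+00] F [-0.4  1.2  5.4] w 0.452 62.4 j7 -0.25
turn -0.013 shift now [-0.014 -0.002  0.003]
shift after turn [-0.014 -0.002  0.003]
```

```bash
python3 -m inch '[0,0,0,0,0,-0.3,1,0,0,0,0,0,-0.7,1,0,0,0,0,0,-1,1,0,0,0,0,0,-1,1,0,0,0,0,0,-1,1,0,0,0,0.1,-0.4,-0.6,1,0,0,0,0.1,-1,0,1,0,0,0,0.1,-1,0,1,0,0,0,0.1,-1,0,1,0,0,0,0.1,-1,0,1,0,0,0,0.1,-1,0,1,0,0,0,0.1,-1,0,1]'>/dev/null;python3 -m inch '[0,0,0,0.1,-1,0,1,0,0,0,0.1,-1,0,1,0,0,0,0.1,-1,0,1,0,0,0,0.16,-1,0,1,0,0,0,0,-0.6,0,1,0,0,0,0,-0.24,0,1,0,0,-0.5,0,0,0,1,0,0,-1,0,0,0,1,0,0,-1,0,0,0,1,0,0,-1,0,0,0,1,0,0,-1,0,0,0,1]'>/dev/null;python3 -m inch '[0,0,-1,0,0,0,1,0,0,-1,0,0,0,1,0,0,-1,0,0,0,1,0,0,-0.5,0,0,0,1,0,0,0,0,0,0,1,0,0,0,0,0,0,1]';python3 go.py .4620 .1624 .10 -12
```

```text
clock: 19.25
position: [0.4649, 0.1617, 0.1745]
orientation: [0.778, 0.628, -0.0, 0.0]
wrist_force: [0.7, -0.8, -1.9]
grip_width: 0.454
grasp_force: 61.6
t 19.25 pos [0.4649 0.1617 0.1745] yaw -12.2 tilt [ 0.e+00 -6.e-04 -1.e+00] F [ 0.7 -0.8 -1.9] w 0.454 61.6 j7 -0.15
turn -0.023 shift now [ 2.000e-03 -9.800e-02  2.482e+00]
shift after turn [ 0.003 -0.098  2.482]
```

```bash
python3 - <<'E'
from h import *
T=env.read_camera("top");S=env.read_camera("side")
t0=cv2.imread("pics/top0.png");s0=cv2.imread("pics/side0.png");tr=t0[...,::-1].copy();sr=s0[...,::-1].copy()
L=blob(tr,(200,225,185,215),pig)[0];R=blob(tr,(252,275,192,225),pig)[0]
l=blob(sr,(270,300,180,191),pig);r=blob(sr,(262,296,205,220),pig);print(l[:2],r[:2])
A,B=two(T,L,S,l[0]),two(T,R,S,r[0]);print(A,B,(A[0]+B[0])/2)
ax=np.array([.5405,.1459]);th=np.radians(-11.9);u=np.array([np.cos(th),np.sin(th)]);v=np.array([-u[1],u[0]]);c=ax-.08*u
f=6;a=cv2.resize(t0[210:250,205:262],None,fx=f,fy=f,interpolation=cv2.INTER_CUBIC);b=cv2.resize(s0[180:225,230:300],None,fx=f,fy=f,interpolation=cv2.INTER_CUBIC)
def dr(im,C,o,pts,col):
    p=np.array([((proj(C,[*(c+u*i+v*j),k])-np.array(o)+.5)*f) for i,j,k in pts],np.int32);cv2.polylines(im,[p],True,col,1)
for im,C,o in((a,T,(205,210)),(b,S,(230,180))):
    dr(im,C,o,[(-.028,-.037,.054),(.028,-.037,.054),(.028,.037,.054),(-.028,.037,.054)],(0,255,0))
    for q in(-1,1):dr(im,C,o,[(-.022,q*.037,.09),(.022,q*.037,.09),(.022,q*.043,.09),(-.022,q*.043,.09)],(0,0,255))
W=np.zeros((280,800,3),np.uint8);W[:a.shape[0],:a.shape[1]]=a;W[:b.shape[0],360:360+b.shape[1]]=b;cv2.imwrite("pics/c5.png",W)
E
```

```text
(array([284.29411765, 184.58823529]), np.int32(51)) (array([276.92307692, 212.02564103]), np.int32(78))
(array([0.55733074, 0.22389635, 0.08708004]), np.float64(0.001919456296139231)) (array([0.52546687, 0.06681018, 0.08738905]), np.float64(0.0014403016914590167)) [0.54139881 0.14535326 0.08723454]
```

View pics/c5.png

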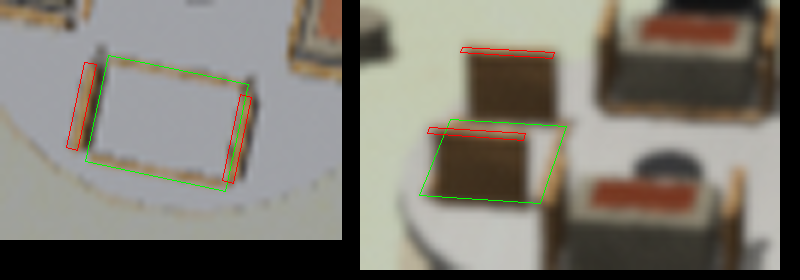

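The lips and cheeks match the projected stall within about 1–2 mm; the side view hints at +1.5 mm in x. I'll hover just above the cheeks and compare the stone in the same camera.

```bash
python3 -m inch '[0,0,0,0,-0.08,0.5,1,0,0,0,0,0,0.6,1,0,0,0,0,0,0.3,1,0,0,0,0,0,0,1,0,0,0,0,0,0,1]'>/dev/null;python3 go.py .4627 .1622 .0840 -12
python3 - <<'E'
from h import *
S=env.read_camera("side");s0=S["pixels"][...,::-1]
p=env.get_state()["position"];z=p[2]-.0331;th=np.radians(-12);u=np.array([np.cos(th),np.sin(th)]);v=np.array([-u[1],u[0]]);c=p[:2]
f=7;o=(220,150);b=cv2.resize(s0[150:225,220:310],None,fx=f,fy=f,interpolation=cv2.INTER_CUBIC)
def dr(pts,col):
    q=np.array([((np.array(proj(S,[*(c+u*i+v*j),k]))-o+.5)*f) for i,j,k in pts],np.int32);cv2.polylines(b,[q],True,col,1)
dr([(-.02,-.032,z),(.02,-.032,z),(.02,-.032,z+.034),(-.02,-.032,z+.034)],(0,255,0))
c=np.array([.4627,.1622])
for q in(-1,1):dr([(-.022,q*.037,.09),(.022,q*.037,.09),(.022,q*.043,.09),(-.022,q*.043,.09)],(0,0,255))
cv2.imwrite("pics/c6.png",b)
E
```

```text
t 19.98 pos [0.463  0.1631 0.1329] yaw -12.07 tilt [ 1.1e-03  1.0e-04 -1.0e+00] F [ 0.2  0.7 -1.8] w 0.455 61.6 j7 -0.1
turn -0.008 shift now [-0.031 -0.005  1.629]
shift after turn [-0.031 -0.005  1.629]
```

View pics/c6.png

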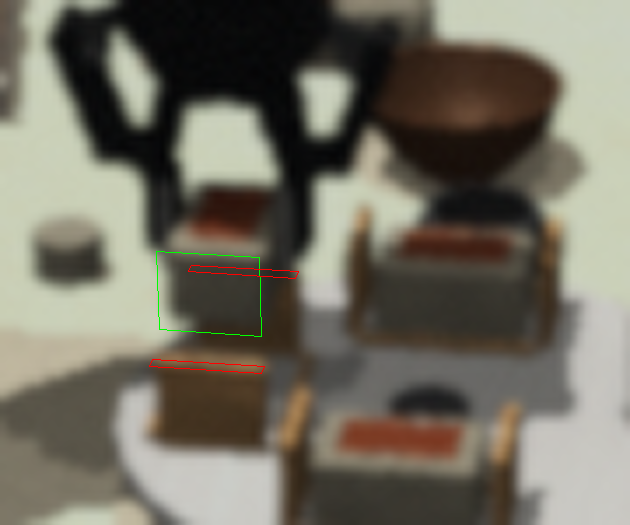

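```bash
python3 - <<'E'
from h import *
S=env.read_camera("side");g=cv2.cvtColor(S["pixels"],cv2.COLOR_RGB2GRAY)
print("cols",list(range(236,266)))
for r in(188,190,192,194,196,203,205,207,209):print(r,g[r,236:266].tolist())
p=env.get_state()["position"];print(p)
th=np.radians(-12);u=np.array([np.cos(th),np.sin(th)]);v=np.array([-u[1],u[0]])
for n,c,w,j,z in(("stone",p[:2],.02,-.032,p[2]-.0331+.016),("cheek",np.array([.4627,.1622]),.022,-.043,.07)):
    print(n,[np.round(proj(S,[*(c+u*i+v*j),z]),2) for i in(-w,w)])
print(S["pixels"][192,240:262].tolist())
E
```

```text
cols [236, 237, 238, 239, 240, 241, 242, 243, 244, 245, 246, 247, 248, 249, 250, 251, 252, 253, 254, 255, 256, 257, 258, 259, 260, 261, 262, 263, 264, 265]
188 [176, 198, 203, 203, 202, 201, 189, 151, 97, 68, 62, 59, 57, 59, 57, 58, 59, 58, 60, 59, 59, 51, 41, 38, 43, 64, 117, 171, 197, 203]
190 [196, 202, 203, 203, 203, 202, 195, 161, 109, 69, 60, 57, 57, 57, 57, 56, 57, 56, 56, 55, 54, 49, 41, 39, 44, 53, 93, 155, 188, 197]
192 [203, 204, 203, 203, 201, 200, 193, 161, 106, 65, 57, 57, 56, 55, 55, 55, 56, 55, 54, 53, 52, 48, 42, 44, 48, 55, 83, 137, 176, 189]
194 [203, 203, 202, 202, 203, 203, 199, 175, 126, 81, 65, 60, 55, 54, 53, 53, 53, 52, 51, 51, 50, 46, 44, 43, 44, 48, 61, 91, 114, 124]
196 [202, 202, 203, 202, 203, 203, 203, 198, 180, 152, 124, 89, 58, 44, 44, 43, 44, 44, 44, 44, 44, 42, 42, 40, 41, 43, 58, 86, 102, 106]
203 [84, 84, 83, 82, 79, 75, 66, 58, 56, 56, 59, 61, 61, 66, 68, 69, 71, 76, 77, 79, 79, 75, 73, 75, 75, 74, 71, 64, 65, 73]
205 [90, 114, 132, 142, 151, 141, 107, 70, 59, 58, 59, 58, 58, 59, 60, 59, 60, 62, 63, 63, 61, 60, 69, 76, 77, 83, 96, 98, 90, 80]
207 [111, 158, 186, 192, 189, 167, 117, 71, 56, 55, 55, 55, 54, 54, 53, 55, 56, 56, 57, 58, 59, 65, 85, 98, 101, 111, 126, 119, 100, 99]
209 [129, 170, 190, 194, 186, 162, 114, 68, 56, 54, 54, 54, 55, 54, 54, 52, 51, 53, 52, 51, 53, 61, 85, 101, 104, 124, 127, 99, 82, 98]
[0.46294614 0.16317492 0.13296497]
stone [array([242.09, 191.38]), array([256.68, 192.31])]
cheek [array([241.12, 208.28]), array([257.03, 209.35])]
[[202, 205, 179], [201, 204, 178], [194, 196, 172], [162, 164, 141], [108, 108, 93], [68, 65, 56], [59, 57, 49], [59, 57, 48], [58, 56, 48], [58, 55, 47], [58, 55, 48], [57, 55, 47], [59, 56, 48], [57, 55, 47], [57, 54, 46], [55, 54, 46], [54, 52, 44], [49, 48, 41], [45, 42, 35], [51, 42, 32], [60, 46, 30], [67, 52, 36]]
```

Measured edges: the stone centre is +1.0 px and the near cheek centre +0.9 px from prediction. So the stone is centred over the stall in x to about 0.3 mm. I'll lower it slowly.

```bash
python3 -m inch '[0,0,0,-0.03,0,0.4,1,0,0,0,0,0,0.4,1,0,0,0,0,0,0.4,1,0,0,0,0,0,0.2,1,0,0,0,0,0,0.15,1,0,0,0,0,0,0,1,0,0,0,0,0,0,1]';python3 go.py .4627 .1622 .0833 -12
```

```text
clock: 20.95
position: [0.4625, 0.1622, 0.0861]
orientation: [0.777, 0.629, 0.0, 0.0]
wrist_force: [0.3, 0.1, -1.6]
grip_width: 0.454
grasp_force: 61.7
t 20.95 pos [0.4625 0.1622 0.0861] yaw -12.06 tilt [ 6.e-04  1.e-04 -1.e+00] F [ 0.3  0.1 -1.6] w 0.454 61.7 j7 -0.04
turn -0.007 shift now [0.    0.006 0.095]
shift after turn [0.    0.006 0.095]
```

No contact yet: still 1.6 N of weight, and below the cheek tops without touching. I'll lower the last 3 mm.

```bash
python3 -m inch '[0,0,0,0,0,0.05,1,0,0,0,0,0,0.03,1,0,0,0,0,0,0,1,0,0,0,0,0,0,1]';python3 go.py .4627 .1622 .0831 -12
```

```text
clock: 21.45
position: [0.4623, 0.1622, 0.0835]
orientation: [0.777, 0.629, -0.0, 0.0]
wrist_force: [0.2, -0.1, -2.4]
grip_width: 0.452
grasp_force: 61.6
t 21.45 pos [0.4623 0.1622 0.0835] yaw -12.06 tilt [-0. -0. -1.] F [ 0.2 -0.1 -2.4] w 0.452 61.6 j7 -0.04
turn -0.006 shift now [0.002 0.013 0.014]
shift after turn [0.002 0.013 0.014]
```

```bash
python3 -m inch '[0,0,0,0,0,0.03,1,0,0,0,0,0,0,1,0,0,0,0,0,0,1]'; python3 -m inch '[0,0,0,0,0,0,-0.3,0,0,0,0,0,0,-0.4,0,0,0,0,0,0,-0.4,0,0,0,0,0,0,-0.4]'
python3 go.py .4627 .1622 .0831 -12
```

```text
clock: 21.82
position: [0.4624, 0.1623, 0.083]
orientation: [0.778, 0.629, 0.0, -0.0]
wrist_force: [-1.9, 0.6, 5.8]
grip_width: 0.456
grasp_force: 62.4
clock: 22.32
position: [0.4623, 0.1622, 0.0825]
orientation: [0.777, 0.629, -0.0, 0.0]
wrist_force: [0.0, -0.3, 0.4]
grip_width: 0.696
grasp_force: 0.0
t 22.32 pos [0.4623 0.1622 0.0825] yaw -12.06 tilt [-2.e-04 -2.e-04 -1.e+00] F [ 0.  -0.3  0.4] w 0.696 0.0 j7 -0.04
turn -0.007 shift now [ 0.003  0.014 -0.02 ]
shift after turn [ 0.003  0.014 -0.02 ]
```

The stone is down: contact came at 5.8 N at the expected height, and it is released. I'll rise, move over the post and turn, then look.

```bash
python3 -m inch '[0,0,0,0,0,-0.3,-0.4,0,0,0,0,0,-0.7,-0.4,0,0,0,0,0,-1,-0.4,0,0,0,0,0,-1,-0.4,0,0,0,0,0,-1,-0.4,0,0,0,0,0.66,0,-0.4,0,0,0,0,1,0,-0.4,0,0,0,0,1,0,-0.4,0,0,0,0,1,0,-0.4,0,0,0,0,1,0,-0.4,0,0,0,0,1,0,-0.4,0,0,0,0,0,0,-0.4]'>/dev/null;python3 -m inch '[0,0,1,0,0,0,0.25,0,0,1,0,0,0,0.25,0,0,1,0,0,0,0.25,0,0,1,0,0,0,0.25,0,0,1,0,0,0,0.25,0,0,1,0,0,0,0.25,0,0,1,0,0,0,0.25,0,0,1,0,0,0,0.25,0,0,1,0,0,0,0.25,0,0,1,0,0,0,0.25,0,0,0.47,0,0,0,0.25,0,0,0,0,0,0,0.25]'>/dev/null;python3 go.py .6286 .1273 .09 -102
python3 - <<'E'
from h import *
T=env.read_camera("top");S=env.read_camera("side");t=T["pixels"];s=S["pixels"]
for n,r in(("L",(200,225,185,215)),("R",(252,275,192,225)),("stone",(220,247,217,243))):
    try:
        b=blob(t,r,pig);print(n,b[1],plane(T,*b[0],.084))
    except Exception as e:print(n,e)
a=cv2.resize(s[140:240,215:345,::-1],None,fx=3.2,fy=3.2,interpolation=cv2.INTER_CUBIC);b=cv2.resize(t[155:250,190:310,::-1],None,fx=3,fy=3,interpolation=cv2.INTER_CUBIC)
W=np.zeros((330,800,3),np.uint8);W[:a.shape[0],:a.shape[1]]=a;W[:b.shape[0],425:425+b.shape[1]]=b;cv2.imwrite("pics/c7.png",W)
E
```

```text
t 25.32 pos [0.6274 0.1275 0.2027] yaw -101.97 tilt [-1.2e-03  7.0e-04 -1.0e+00] F [-0.6  0.6  0.2] w 0.372 0.0 j7 -1.39
turn 0.003 shift now [ 4.600e-02 -1.000e-03  3.756e+00]
shift after turn [ 4.600e-02 -1.000e-03  3.756e+00]
L attempt to get argmax of an empty sequence
R 94 [0.5241073  0.06721701 0.084     ]
stone 91 [0.4634184  0.16051222 0.084     ]
```

View pics/c7.png

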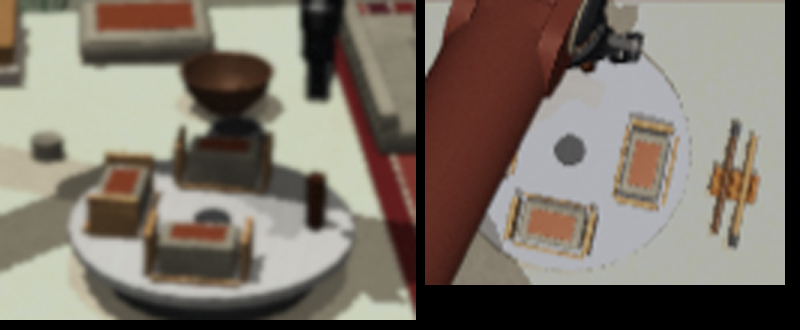

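The stone lies flat in the stall (top crop (553,224); pigment centre (0.4634,0.1605), seated), and the wheel has not moved. The fingers are above the post, so I descend around it.

```bash
python3 -m inch '[0,0,0,0.04,0,1,0.25,0,0,0,0,0,1,0.25,0,0,0,0,0,0.5,0.25,0,0,0,0,0,0.3,0.25,0,0,0,0,0,0.2,0.25,0,0,0,0,0,0,0.25]';python3 -m inch '[0,0,0,0,0,0.3,0.25,0,0,0,0,0,0.3,0.25,0,0,0,0,0,0.1,0.25,0,0,0,0,0,0,0.25,0,0,0,0,0,0,0.25]';python3 go.py .6286 .1273 .09 -102
```

```text
clock: 26.18
position: [0.6297, 0.1265, 0.1129]
orientation: [0.994, -0.105, 0.0, -0.0]
wrist_force: [0.1, 0.5, -0.3]
grip_width: 0.376
grasp_force: 0.0
clock: 26.8
position: [0.6297, 0.1264, 0.0918]
orientation: [0.994, -0.105, 0.0, 0.0]
wrist_force: [-0.5, 0.8, -0.8]
grip_width: 0.374
grasp_force: 0.0
t 26.8 pos [0.6297 0.1264 0.0918] yaw -102.05 tilt [ 5.e-04 -1.e-04 -1.e+00] F [-0.5  0.8 -0.8] w 0.374 0.0 j7 -1.3
turn -0.005 shift now [-0.043 -0.022  0.061]
shift after turn [-0.043 -0.022  0.061]
```

The fingers straddle the post without contact. I'll start the arc with five rows, then check it.

```bash
cat > arc.py <<'E'
from h import *
s=env.get_state();p=s["position"];d=p[:2]-[.5408,.1457];print("clock",s["clock"],"r",np.round(np.hypot(*d),4),"ang",np.round(np.degrees(np.arctan2(d[1],d[0])),2),"z",np.round(p[2],4),"F",np.round(s["wrist_force"],1),"w",np.round(s["grip_width"],3),np.round(s["grasp_force"],1))
E
python3 -m inch '[0,0,0,0,0,0,0.4,0,0,0,0,0,0,0.4,0,0,-0.5,-0.008,-0.225,0,0.4,0,0,-0.5,-0.008,-0.225,0,0.4,0,0,-0.5,-0.008,-0.225,0,0.4,0,0,-0.5,-0.008,-0.225,0,0.4,0,0,-0.5,-0.008,-0.225,0,0.4]'>/dev/null;python3 arc.py;python3 go.py .6286 .1273 .09 -102
```

```text
clock 27.675 r 0.0909 ang 8.13 z 0.0918 F [ 1.4 -2.7  0. ] w 0.303 0.9
t 27.68 pos [0.6308 0.1586 0.0918] yaw -80.48 tilt [ 0.0014 -0.0026 -1.    ] F [ 1.4 -2.7  0. ] w 0.303 0.9 j7 -1.04
turn 2.504 shift now [-0.245  1.015  0.061]
shift after turn [0.144 1.035 0.061]
```

```bash
python3 -m inch '[0,0,-0.5,-0.008,-0.225,0,0.4,0,0,-0.5,-0.008,-0.225,0,0.4,0,0,-0.5,-0.008,-0.225,0,0.4,0,0,-0.5,-0.008,-0.225,0,0.4,0,0,-0.5,-0.008,-0.225,0,0.4,0,0,-0.5,-0.008,-0.225,0,0.4,0,0,-0.5,-0.008,-0.225,0,0.4,0,0,-0.5,-0.008,-0.225,0,0.4,0,0,-0.5,-0.008,-0.225,0,0.4,0,0,-0.5,-0.008,-0.225,0,0.4,0,0,-0.5,-0.008,-0.225,0,0.4,0,0,0,0,0,0,0.4]'>/dev/null;python3 arc.py;python3 go.py .6286 .1273 .09 -102
```

```text
clock 29.175 r 0.0904 ang 56.42 z 0.0918 F [-0.6 -0.4  0.9] w 0.299 0.0
t 29.18 pos [0.5908 0.221  0.0918] yaw -33.31 tilt [-4.e-04  5.e-04 -1.e+00] F [-0.6 -0.4  0.9] w 0.299 0.0 j7 -0.44
turn 7.993 shift now [-1.918  2.768  0.057]
shift after turn [1.882 2.793 0.057]
```

```bash
python3 -m inch '[0,0,-0.5,-0.008,-0.225,0,0.4,0,0,-0.5,-0.008,-0.225,0,0.4,0,0,-0.5,-0.008,-0.225,0,0.4,0,0,-0.5,-0.008,-0.225,0,0.4,0,0,-0.5,-0.008,-0.225,0,0.4,0,0,0,0,0,0,0.4,0,0,0,0,0,0,0.4,0,0,0,0,0,0,0.4]'>/dev/null;python3 arc.py
python3 - <<'E'
from h import *
T=env.read_camera("top");S=env.read_camera("side");t=T["pixels"];s=S["pixels"]
a=cv2.resize(s[150:270,215:345,::-1],None,fx=3,fy=3,interpolation=cv2.INTER_CUBIC);b=cv2.resize(t[155:250,180:310,::-1],None,fx=3,fy=3,interpolation=cv2.INTER_CUBIC)
W=np.zeros((360,800,3),np.uint8);W[:a.shape[0],:a.shape[1]]=a;W[:b.shape[0],405:405+b.shape[1]]=b;cv2.imwrite("pics/c8.png",W)
E
```

```text
clock 30.175 r 0.0898 ang 77.33 z 0.0916 F [ 0.  -0.4 -0. ] w 0.296 0.0
```

View pics/c8.png

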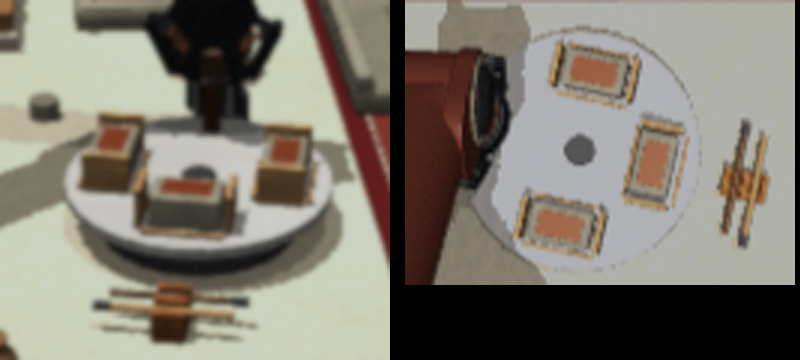

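The loaded stall now faces the brush rest and the force is zero. I'll measure the wheel angle from the pigment patches.

```bash
cat > ang.py <<'E'
from h import *
T=env.read_camera("top");t=T["pixels"];ax=np.array([.5405,.1459])
P={}
for n,r in(("top",(230,262,168,190)),("rest",(252,276,193,225)),("bot",(217,250,217,243))):
    try:
        b=blob(t,r,pig);q=plane(T,*b[0],.084)[:2];P[n]=q;d=q-ax;print(n,b[1],q,np.hypot(*d),np.degrees(np.arctan2(d[1],d[0])))
    except ValueError:pass
d=P["top"]-P["bot"];print("line",np.linalg.norm(d),np.degrees(np.arctan2(d[1],d[0])),"start line was 78.1-90=-11.9")
E
python3 ang.py
```

```text
top 97 [0.619007   0.12879577] 0.08034863456215952 -12.290898058419419
rest 95 [0.52543594 0.06848495] 0.07886707432875158 -101.01148393648143
bot 91 [0.46255929 0.16263769] 0.07971765867977015 167.8798652737188
line 0.16006611551753305 -12.205852964222348 start line was 78.1-90=-11.9
```

The wheel has turned 90° (line at -12.2°, against -11.9° expected), so it rests in the stop. I'll open and lift straight up.

```bash
python3 -m inch '[0,0,0,0,0,0,0.1,0,0,0,0,0,0,0.1,0,0,0,0,0,-0.3,0.1,0,0,0,0,0,-0.7,0.1,0,0,0,0,0,-1,0.1,0,0,0,0,0,-1,0.1,0,0,0,0,0,-1,0.1,0,0,0,0,0,-1,0.1,0,0,0,0,0,0,0.1,0,0,0,0,0,0,0.1]';python3 ang.py
python3 - <<'E'
from h import *
cv2.imwrite("pics/end_t.png",env.read_camera("top")["pixels"][...,::-1]);cv2.imwrite("pics/end_s.png",env.read_camera("side")["pixels"][...,::-1])
E
```

```text
clock: 31.58
position: [0.5594, 0.2336, 0.2411]
orientation: [0.776, 0.631, -0.001, -0.0]
wrist_force: [0.5, 0.2, -1.0]
grip_width: 0.449
grasp_force: 0.0
top 99 [0.61884607 0.12900986] 0.08014601084426165 -12.165847489050524
rest 97 [0.52578134 0.0685334 ] 0.07875423741079096 -100.77155300833006
bot 92 [0.46229038 0.16251037] 0.07995404181334337 168.00952873755736
line 0.16009986515946803 -12.078264518843024 start line was 78.1-90=-11.9
```

View pics/end_s.png

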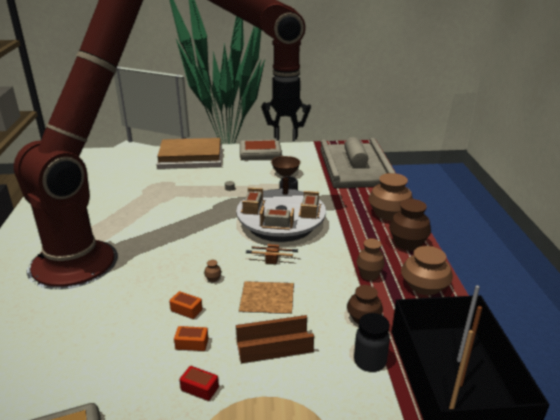

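The final view shows the stone in the stall at (278,214) beside the brush rest, the trough empty, the bystanders where they started, and the gripper clear at (287,110).

```bash
python3 -c "from workcell import env;print(env.close_job())"
```

```text
the job is handed in; nothing more can be done
None
```

The stone lies flat in the stall, the turntable measures a 90° turn (within about 0.5°) and rests in its stop beside the brush rest, and the job was handed in at about 32 s with the gripper clear and the loose items still in place in the final picture.

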